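# Show the cutter head to the inspection camera

### The job

Before checking the cutting stylus, lower the clear cover of the small disc deck fully shut, without slamming it, so that no dust gets onto the blank disc. Then pick the cutter head up off its rest and hold it in front of the inspection camera, the right way up and not rolled, with its red stylus pointing straight into the lens along the lens's slanted line of sight and the stylus tip at the focal point, 90 mm in front of the lens glass. Finish while still holding it there, still; do not bump the camera, and leave the brass weight, the jar and the brush where they are.

Things in the scene. Friction and masses are not known exactly. Their poses are not given: they have to be found in the camera images.
- deck: Fixed black open-topped deck, 240 x 240 mm and 50 mm high, holding a platter with a black blank disc. Origin at the centre of its underside, on the table; x points from its front (towards the robot) to the hinge side, z up. It stands on the robot's left, yawed a little.
- cover (a joint): Hinge angle of the deck's clear flat cover (240 x 240 mm, 8 mm thick, 0.3 kg), rad: 0 = fully shut; grows as it opens upward; starts at 0.8 to 1.2. The hinge line (underside of the cover) is along the deck's y at deck x = +120 mm, height 50.5 mm. It is stiff: the cover stays where it is left, a few newtons on its free edge move it.
- cover_edge (a point): Middle of the cover's free edge, mid-thickness, 240 mm from the hinge line; x, z along and square to the cover. On the upper face, 30 mm in from this edge, stands an orange bar handle 100 mm long (along the hinge direction), bar 35 mm off the face; more than 60 mm to either side of the middle the face is bare and can be pushed down.
- head_center (a point): Centre of the cutter head, half-way up: loose silver block 56 mm long (x) x 32 mm wide (y) x 44 mm high (z), copper front plate with a red stylus cone on its +x face, two brass pins 8 mm high on top at the -x end. x points along the stylus, z up. It stands upright on its rest, stylus roughly away from the robot, underside 20 mm above the table; grip it across its width.
- head_tip (a point): Tip of the red stylus cone, 38 mm ahead (+x) of head_center, at the same height; same axes as head_center.
- head: The same cutter head, 0.13 to 0.25 kg; origin at the centre of its underside, 22 mm below head_center; same axes. Its side faces carry a black square.
- rest: Fixed narrow rest under the cutter head: black rubber block 60 mm (x) x 24 mm (y), 20 mm high, on a 4 mm thick steel foot 90 x 24 mm. It is narrower than the head, so fingers can straddle it. Origin at its underside.
- focus (a point): Focal point of the inspection camera, a point in free air 240 mm above the table. x points from it up to the centre of the lens glass, 90 mm away, 30 degrees above level; y is level; z is square to both, 30 degrees off vertical. The cutter head is to be held with its own x, y, z along these.
- scope: Fixed inspection camera: dark steel base 150 x 140 mm, steel post 384 mm high, blue camera with a 42 mm wide dark lens barrel with a white ring, looking back towards the robot and 30 degrees downward. Origin: the table point right below focus; the base's centre lies 260 mm from it along +x (away from the robot).
- weight: Loose brass disc weight, 68 mm wide, 36 mm high, 0.4 kg; origin at the centre of its underside. Leave alone.
- jar: Loose amber jar with white cap, 54 mm wide, 60 mm high; origin at the centre of its underside. Leave alone.
- brush: Loose hand brush, 150 mm long, lying on the table; x along it. Leave alone.
Not all that is in view belongs to the job. What is meant by the head is not pink, purple or turquoise, and is the smaller of those in its own colour.

How it is judged:
By the outcome, as a careful person would: the job done as asked, in the order asked, and still so for the second after the job is handed in, while the arm keeps its last pose, push and grip.
It also fails if it takes over 61 s, if anything falls off the work surface, if the arm or the gripper's body presses on something with over 40 N, if the wrist force passes 120 N, or if a joint passes its speed limit or range.

### The arm

A 6-joint arm with a two-finger parallel gripper is mounted at the origin on the work surface. World frame = base frame: x ahead of the robot, y to its left, z up, the work surface at z = 0. Lengths are in m, angles in rad, forces in N, time in s.
With the tool pointing down it reaches from about 0.35 to 0.95 m from the base axis. Payload 17.4 kg.
Tool frame: the origin (TCP) lies midway between the tips of the shut fingers; the grasp point (between the pads) lies 19 mm behind it; z points along the fingers, y is the direction in which the jaws open and shut (so a half turn about z gives the same grasp; the last joint's range is limited). The gripper opens to 93 mm and grips with 3 to 60 N. Pads are 15 mm wide; open, the fingers measure 128 mm over their backs; the gripper's body (75 mm by 188 mm) begins 65 mm behind the grasp point.
Start: joints at [1.121, 0.116, 1.442, -0, 1.584, -0.038], TCP at [0.27, 0.619, 0.219] pointing down, gripper open.
Joint ranges: [-2.83, 2.83], [-0.83, 2.19], [0.07, 2.5], [-1.14, 4.28], [0.01, 3], [-2.97, 2.97]. Speed limits (rad/s): [1.89, 1.89, 2.22, 3.14, 3.14, 3.14].

### API

Orientations are given as a unit quaternion [w, x, y, z].
In Python, from rig import * gives the robot as it stands. Calls block until the motion is done:
- move_pose(position, orientation): joint-space move of the TCP to a pose.
- move_linear(position, ori=None, max_speed=0.15): straight line of the TCP; ori=None keeps the orientation; max_speed is the mean speed in m/s.
- movej(angles): joint-space move.
- command_gripper(opening, force=None): finger opening in m; force is the grip in N (None keeps the last); returns when the fingers have stopped.
- sleep(seconds).
- ik(position, orientation): joint angles nearest the present ones, or None.
- get_obs(): the state.
- grab_frame(name): name is "side" or "top"; returns (picture, depth): 384x512x3 uint8, red, green, blue; 384x512 float32, m along the optical axis (not along the pixel's ray), 0 where there is no reading.
- calibration(name): a dict with "camera_matrix" (3x3 intrinsics, pixels), "dist_coeffs" ([k1, k2, p1, p2, k3] as OpenCV has them; the pictures are not rectified), "world_from_camera" (4x4, takes a point from camera to world coordinates). Camera axes: x right, y down, z forward; pixel columns grow to the right and rows downward; lengths in m; the calibration is good to about 2 mm. A picture is of the moment at which its call begins. calibration takes no time and is no camera call.
A pose or a line that the arm cannot do raises IKError and nothing moves.
- hand_in(): hands the job in, once; it reports no verdict.
The state is a dict: "time_s": time; "joints": joint angles; "dq": joint speeds; "joint_torque": joint torques, N m; "ee_pos": TCP position; "ee_rot": TCP orientation; "ft_force": force on the tool from outside, world axes, zero at the start; "wrist_torque": the same for the moment, N m; "width": finger opening in m.
Only numpy, scipy, OpenCV 4.12 (cv2) and the standard library are available. Lean on these libraries where they do the work, as an engineer would, in place of code of your own. Each camera call takes 0.05 s, during which the arm holds its last target.

## Working session

There is one attempt and no reset: what is moved stays moved. The work goes in short steps, each a Python script; the robot and the scene stay as the last script left them, time stands still between calls to the robot, and variables do not carry over. Pictures are saved under pics/ and viewed, and the job is handed in when it is done.

```bash
ls; mkdir -p pics; cat > h.py <<'E'
from rig import *
import numpy as np, cv2
from scipy.spatial.transform import Rotation as R
def save(name,fn):
    p,d=grab_frame(name); cv2.imwrite(f'pics/{fn}.png',p[:,:,::-1]); np.savez(f'pics/{fn}.npz',p=p,d=d); return p,d
def cloud(name,d):
    c=calibration(name);K=np.array(c["camera_matrix"]);D=np.array(c["dist_coeffs"]);T=np.array(c["world_from_camera"])
    h,w=d.shape; u,v=np.meshgrid(np.arange(w),np.arange(h))
    n=cv2.undistortPoints(np.stack([u,v],-1).reshape(-1,1,2).astype(np.float64),K,D).reshape(h,w,2)
    P=np.dstack([n[...,0]*d,n[...,1]*d,d])@T[:3,:3].T+T[:3,3]
    P[d<=0]=np.nan
    return P
def proj(name,P):
    c=calibration(name);T=np.linalg.inv(np.array(c["world_from_camera"]))
    P=np.atleast_2d(P)
    return cv2.projectPoints(P.astype(float),cv2.Rodrigues(T[:3,:3])[0],T[:3,3],np.array(c["camera_matrix"]),np.array(c["dist_coeffs"]))[0].reshape(-1,2)
def quat(M): 
    q=R.from_matrix(M).as_quat(); return [q[3],q[0],q[1],q[2]]
E
python3 - <<'E'
from h import *
print(get_obs())
for n in("side","top"):
    p,d=save(n,n+'0'); c=calibration(n); print(n,np.round(c["world_from_camera"],3).tolist(),c["camera_matrix"],c["dist_coeffs"])
E
```

```text
pics
{'time_s': 0.0, 'joints': array([ 1.12117066e+00,  1.16459060e-01,  1.44227440e+00, -5.96698282e-06,
        1.58396709e+00, -3.78029247e-02]), 'dq': array([-0.00022673,  0.00090014, -0.0009028 ,  0.00036725, -0.00077951,
       -0.00226517]), 'joint_torque': array([-3.92680027e-03, -7.21244216e+01, -6.22616315e+01,  7.79042440e-02,
        2.35567818e-02, -6.34690014e-05]), 'ee_pos': array([0.27011345, 0.61837885, 0.21791765]), 'ee_rot': array([-1.30777502e-04,  2.04459369e-01,  9.78874895e-01, -5.38298065e-04]), 'ft_force': array([ 0.26935455, -0.40629791,  0.10810502]), 'wrist_torque': array([ 0.00896198, -0.0646819 , -0.02576515]), 'width': 0.09299925921315856}
side [[0.887, -0.348, 0.304, 0.215], [-0.462, -0.67, 0.58, -0.606], [0.002, -0.655, -0.755, 0.891], [0.0, 0.0, 0.0, 1.0]] [[382.73131129   0.         251.27575946]
 [  0.         382.73131129 190.52833105]
 [  0.           0.           1.        ]] [-0.03908033  0.          0.          0.          0.        ]
top [[0.017, -0.99, 0.143, 0.35], [-1.0, -0.018, -0.005, -0.086], [0.007, -0.142, -0.99, 1.266], [0.0, 0.0, 0.0, 1.0]] [[386.93491616   0.         257.96904314]
 [  0.         386.93491616 194.39661967]
 [  0.           0.           1.        ]] [-0.04870555  0.          0.          0.          0.        ]
```

View pics/side0.png

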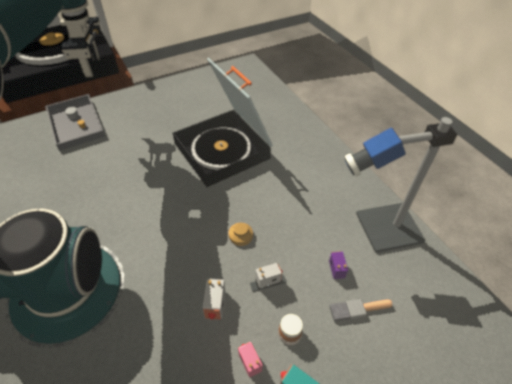

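View pics/top0.png

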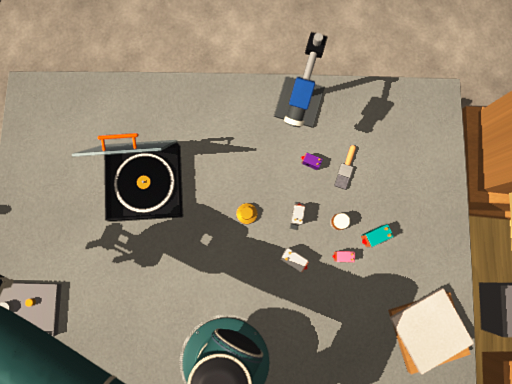

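```bash
python3 - <<'E'
from h import *
a=np.load('pics/side0.npz')['p'];b=np.load('pics/top0.npz')['p']
A=cv2.resize(a[240:384,190:360],None,fx=4.6,fy=4.1,interpolation=cv2.INTER_CUBIC)
cv2.imwrite('pics/c1.png',A[:,:,::-1])
B=cv2.resize(b[190:280,230:350],None,fx=6.5,fy=6.5,interpolation=cv2.INTER_CUBIC)
cv2.imwrite('pics/c2.png',B[:,:,::-1])
E
```

```text
(no output)
```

View pics/c1.png

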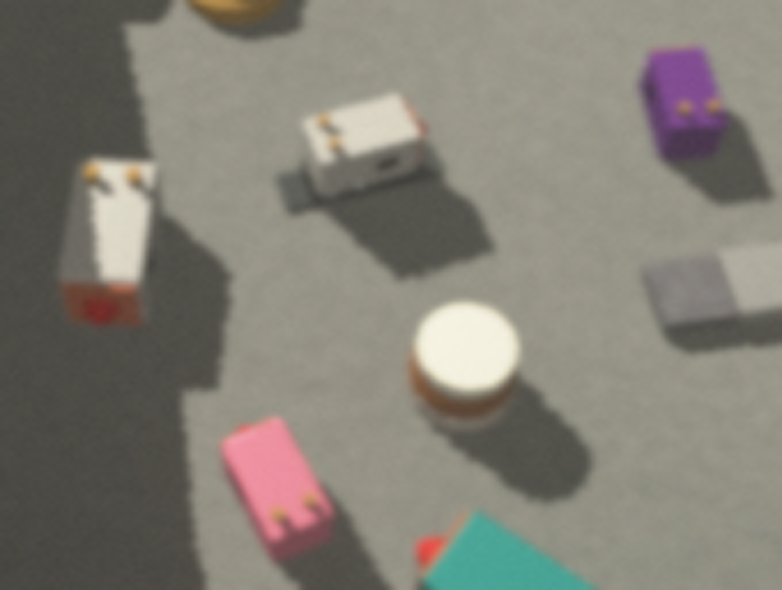

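View pics/c2.png

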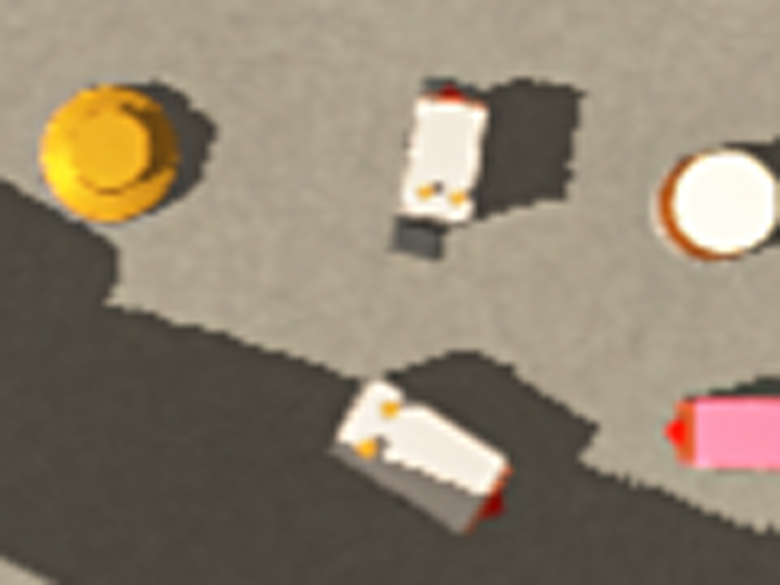

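The scene has five cutter-head-like blocks. In the top view they are silver at (299,213), silver at (295,258), purple at (313,160), pink at (344,256) and turquoise at (378,235). The silver one at (299,213) is the head: it is the smaller silver block, it stands on the black rest with its steel foot, and its red stylus points away from the robot. The crop confirms this. Next I measure it.

```bash
python3 - <<'E'
from h import *
for n in('side','top'):
    f=np.load(f'pics/{n}0.npz');p=f['p'].astype(int);d=f['d'];P=cloud(n,d)
    print('==',n)
    def rp(u,v): return np.round(P[v,u],3)
    ctr={'top':(299,213),'side':(269,272)}[n]
    for nm,c in {'head':ctr,'big':{'top':(293,257),'side':(214,285)}[n]}.items():
        vv,uu=np.mgrid[c[1]-30:c[1]+30,c[0]-30:c[0]+30]
        Q=P[vv,uu].reshape(-1,3);col=p[vv,uu].reshape(-1,3)
        cen=np.nanmedian(P[c[1]-2:c[1]+3,c[0]-2:c[0]+3].reshape(-1,3),0)
        near=np.linalg.norm(Q[:,:2]-cen[:2],axis=1)<0.055
        bright=(col.min(1)>130)&(col.max(1)-col.min(1)<40)
        zz=cen[2]
        m=near&(abs(Q[:,2]-zz)<0.006)
        q=Q[m]
        r=cv2.minAreaRect((q[:,:2]*1000).astype(np.float32))
        print(nm,'cen',np.round(cen,3),'zmed',np.median(q[:,2]),len(q),'rect',r, cv2.boxPoints(r).round(0).tolist())
        red=near&(col[:,0]>110)&(col[:,1]<70)&(col[:,2]<70)
        print(' red',red.sum(),np.round(np.nanmean(Q[red],0),3))
    if n=='top':
        for u,v in[(246,213),(341,220),(344,180),(294,122),(300,95),(317,40),(285,100),(145,182),(120,140),(160,150),(80,153)]: print((u,v),rp(u,v))
    else:
        for u,v in[(240,80),(250,110),(265,140),(220,145),(352,162),(385,148),(372,235),(410,240)]: print((u,v),rp(u,v))
E
```

```text
== side
head cen [ 0.465 -0.222  0.065] zmed 0.06505357978472082 291 rect ((465.7639465332031, -218.79193115234375), (34.05472946166992, 57.850276947021484), 82.57627868652344) [[435.0, -232.0], [492.0, -239.0], [497.0, -206.0], [439.0, -198.0]]
 red 0 [nan nan nan]
big cen [ 0.334 -0.19   0.059] zmed 0.059201003614576475 479 rect ((324.4103698730469, -206.14259338378906), (71.4058609008789, 43.201622009277344), 57.89057159423828) [[287.0, -225.0], [324.0, -248.0], [362.0, -187.0], [325.0, -164.0]]
 red 0 [nan nan nan]
(240, 80) [0.81  0.632 0.003]
(250, 110) [0.635 0.204 0.2  ]
(265, 140) [0.692 0.209 0.056]
(220, 145) [0.563 0.282 0.029]
(352, 162) [ 0.677 -0.189  0.313]
(385, 148) [ 0.732 -0.217  0.353]
(372, 235) [ 0.791 -0.23   0.011]
(410, 240) [ 0.873 -0.293  0.013]
== top
head cen [ 0.467 -0.221  0.064] zmed 0.06360000185749237 184 rect ((464.1236267089844, -216.49514770507812), (32.02511978149414, 57.53794860839844), 82.11471557617188) [[433.0, -228.0], [490.0, -236.0], [495.0, -205.0], [438.0, -197.0]]
 red 5 [ 0.502 -0.225  0.021]
big cen [ 0.331 -0.204  0.057] zmed 0.05760480134627988 330 rect ((321.6511535644531, -206.449462890625), (77.30099487304688, 42.453163146972656), 59.16120147705078) [[284.0, -229.0], [320.0, -251.0], [360.0, -184.0], [323.0, -162.0]]
 red 9 [ 0.3   -0.243  0.039]
(246, 213) [ 0.467 -0.055  0.032]
(341, 220) [ 0.447 -0.353  0.062]
(344, 180) [ 0.583 -0.374  0.018]
(294, 122) [ 0.678 -0.18   0.309]
(300, 95) [ 0.736 -0.191  0.346]
(317, 40) [ 0.866 -0.23   0.382]
(285, 100) [ 0.856 -0.178  0.015]
(145, 182) [0.563 0.278 0.024]
(120, 140) [0.709 0.378 0.002]
(160, 150) [0.607 0.17  0.272]
(80, 153) [0.594 0.381 0.278]<stdin>:19: RuntimeWarning: Mean of empty slice
```

```bash
python3 - <<'E'
from h import *
allP=[];
for n in('side','top'):
    f=np.load(f'pics/{n}0.npz');p=f['p'].astype(int);d=f['d'];P=cloud(n,d).reshape(-1,3);col=p.reshape(-1,3)
    print('==',n)
    m=(P[:,0]>0.4)&(P[:,0]<0.75)&(P[:,1]>0.08)&(P[:,1]<0.5)&(abs(P[:,2]-0.05)<0.004)
    q=P[m]; r=cv2.minAreaRect((q[:,:2]*1000).astype(np.float32)); print('deck',m.sum(),r,cv2.boxPoints(r).round(0).tolist(), np.median(q[:,2]))
    # cover
    m=(P[:,0]>0.4)&(P[:,0]<0.85)&(P[:,1]>0.05)&(P[:,1]<0.55)&(P[:,2]>0.08)&(P[:,2]<0.4)
    q=P[m]; print('cover pts',m.sum(),q.min(0).round(3),q.max(0).round(3))
    org=m&(col[:,0]>170)&(col[:,2]<90); print(' orange',org.sum(),P[org].mean(0).round(3) if org.sum() else '', P[org].min(0).round(3),P[org].max(0).round(3))
    # ransac plane
    rng=np.random.default_rng(0);best=0
    for i in range(400):
        a=q[rng.choice(len(q),3,False)];nn=np.cross(a[1]-a[0],a[2]-a[0]);nn/=np.linalg.norm(nn)+1e-12
        k=abs((q-a[0])@nn)<0.004
        if k.sum()>best: best=k.sum();K=k
    qq=q[K];c=qq.mean(0);u,s,vt=np.linalg.svd(qq-c,full_matrices=False);nn=vt[2]; nn*=-np.sign(nn[0])
    print(' plane',best,len(q),c.round(4),nn.round(4),'tilt',np.arccos(nn[2]),'yaw',np.degrees(np.arctan2(-nn[1],-nn[0])))
    print(' ext',qq.min(0).round(3),qq.max(0).round(3))
    m=(P[:,0]>0.65)&(P[:,0]<1.05)&(P[:,1]>-0.45)&(P[:,1]<-0.05)&(abs(P[:,2]-0.0135)<0.0055)
    q=P[m]; r=cv2.minAreaRect((q[:,:2]*1000).astype(np.float32)); print('base',m.sum(),np.median(q[:,2]),r,cv2.boxPoints(r).round(0).tolist())
    blue=(col[:,2]>col[:,0]+50)&(P[:,2]>0.25)&(P[:,2]<0.5)
    print('blue',blue.sum(),P[blue].mean(0).round(3),P[blue].min(0).round(3),P[blue].max(0).round(3))
    np.savez(f'pics/sc_{n}.npz',P=P,col=col)
a=np.load('pics/side0.npz')['p'];b=np.load('pics/top0.npz')['p']
A=cv2.resize(a[110:260,330:470],None,fx=4,fy=4,interpolation=cv2.INTER_CUBIC)
B=cv2.resize(b[20:140,260:340],None,fx=5,fy=5,interpolation=cv2.INTER_CUBIC)
cv2.imwrite('pics/c3.png',A[:,:,::-1]);cv2.imwrite('pics/c4.png',B[:,:,::-1])
E
```

```text
== side
deck 562 ((565.5775756835938, 282.259521484375), (242.08360290527344, 245.72488403320312), 4.816798686981201) [[435.0, 395.0], [455.0, 150.0], [697.0, 170.0], [676.0, 415.0]] 0.0506169672416083
cover pts 1269 [0.589 0.164 0.08 ] [0.689 0.41  0.28 ]
 orange 71 [0.644 0.285 0.266] [0.622 0.238 0.256] [0.654 0.336 0.271]
 plane 1094 1269 [0.6316 0.2708 0.1964] [-0.9297 -0.0828 -0.3588] tilt 1.9377646414534047 yaw 5.090771428935314
 ext [0.589 0.164 0.08 ] [0.689 0.41  0.28 ]
base 2094 0.015166387709759477 ((798.6821899414062, -271.68902587890625), (318.2862548828125, 258.4075012207031), 81.20275115966797) [[647.0, -409.0], [902.0, -449.0], [951.0, -134.0], [695.0, -95.0]]
blue 565 [ 0.739 -0.198  0.351] [ 0.706 -0.225  0.331] [ 0.773 -0.17   0.368]
== top
deck 449 ((567.1715087890625, 281.77264404296875), (248.98687744140625, 240.47178649902344), 4.741619110107422) [[433.0, 391.0], [453.0, 152.0], [701.0, 172.0], [681.0, 412.0]] 0.049319424507214604
cover pts 1033 [0.589 0.166 0.081] [0.686 0.408 0.282]
 orange 206 [0.641 0.288 0.263] [0.608 0.239 0.197] [0.655 0.357 0.272]
 plane 775 1033 [0.6261 0.2818 0.2178] [-0.9217 -0.0722 -0.3812] tilt 1.9618806364475998 yaw 4.480927319233531
 ext [0.589 0.166 0.081] [0.686 0.408 0.282]
base 983 0.013792902616649227 ((798.13916015625, -280.0765686035156), (278.5218505859375, 284.341064453125), 87.37390899658203) [[650.0, -413.0], [934.0, -426.0], [947.0, -147.0], [662.0, -134.0]]
blue 554 [ 0.74  -0.195  0.349] [ 0.708 -0.225  0.329] [ 0.774 -0.165  0.369]
```

View pics/c3.png

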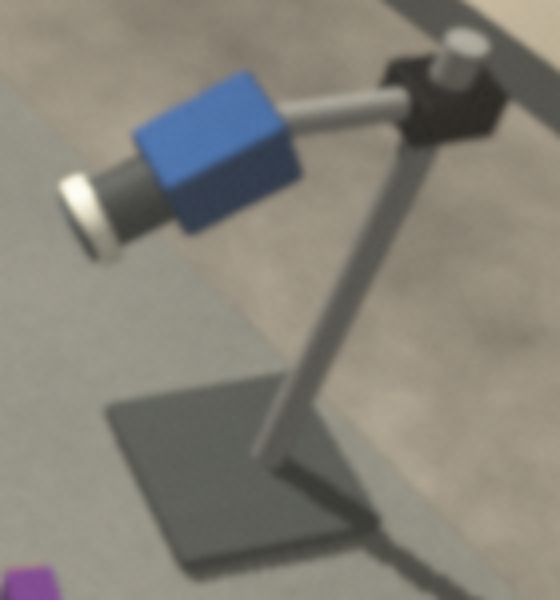

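View pics/c4.png

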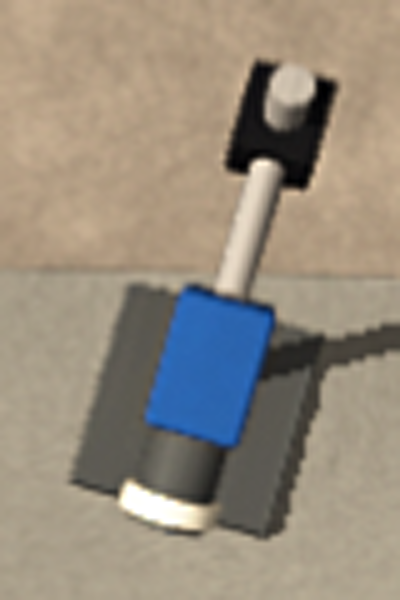

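```bash
python3 - <<'E'
from h import *
for n in('side','top'):
    f=np.load(f'pics/{n}0.npz');p=f['p'].astype(int);d=f['d'];P=cloud(n,d)
    print('==',n)
    t=(abs(P[...,0]-.6)<.05)&(abs(P[...,1]+.1)<.05); print('table z',np.nanmedian(P[t][:,2]),np.nanstd(P[t][:,2]))
    lum=p.mean(2)
    seed={'top':(285,100),'side':(372,235)}[n]
    print('lum seed',lum[seed[1],seed[0]],p[seed[1],seed[0]])
    m=((lum<105)&(P[...,2]>0.009)&(P[...,2]<0.02)&(P[...,0]>.65)&(P[...,1]>-.45)&(P[...,1]<-.05)).astype(np.uint8)
    k,l=cv2.connectedComponents(m,connectivity=4); mm=l==l[seed[1],seed[0]]
    q=P[mm]; r=cv2.minAreaRect((q[:,:2]*1000).astype(np.float32)); print('base',mm.sum(),np.median(q[:,2]),r,cv2.boxPoints(r).round(0).tolist())
    # blue: plane normals clustering of box
    b=(p[...,2]>p[...,0]+40)&(P[...,2]>0.25)&(P[...,2]<.5)
    k,l=cv2.connectedComponents(b.astype(np.uint8)); 
    Q=P[b]; c=Q.mean(0)
    # split bright top face vs others
    bb=p[b][:,2]; print('blue hist',np.percentile(bb,[5,25,50,75,95]))
    top=Q[bb>150] if n=='side' else Q
    rng=np.random.default_rng(0);
    rem=Q
    for it in range(2):
        best=0
        for i in range(400):
            a=rem[rng.choice(len(rem),3,False)];nn=np.cross(a[1]-a[0],a[2]-a[0]);L=np.linalg.norm(nn)
            if L<1e-6: continue
            nn/=L;kk=abs((rem-a[0])@nn)<0.002
            if kk.sum()>best: best=kk.sum();K=kk
        qq=rem[K];c=qq.mean(0);u,s,vt=np.linalg.svd(qq-c,full_matrices=False);nn=vt[2];nn*=np.sign(nn[2])
        print(' plane',best,len(rem),'c',c.round(4),'n',nn.round(3),'elev tilt',np.degrees(np.arccos(nn[2])),'az',np.degrees(np.arctan2(nn[1],nn[0])))
        # in-plane rect
        e1=np.cross(nn,[0,0,1.]);e1/=np.linalg.norm(e1);e2=np.cross(nn,e1)
        xy=np.c_[(qq-c)@e1,(qq-c)@e2]*1000; r=cv2.minAreaRect(xy.astype(np.float32));bp=cv2.boxPoints(r)/1000
        W=c+bp[:,:1]*e1+bp[:,1:]*e2; cc=c+r[0][0]/1000*e1+r[0][1]/1000*e2
        ax=[(W[1]-W[0]),(W[2]-W[1])];
        print('   rect',np.round(r[1],1),'centre',cc.round(4))
        for a in ax:
            a=a*np.sign(a[0]);a/=np.linalg.norm(a); print('    axis',a.round(3),'az',np.degrees(np.arctan2(a[1],a[0])).round(1),'el',np.degrees(np.arcsin(a[2])).round(1))
        rem=rem[~K]
        if len(rem)<60: break
    wr=(p.min(2)>150)&(P[...,2]>.25)&(P[...,2]<.4)&(P[...,0]>.6)&(P[...,0]<.72)&(abs(P[...,1]+.18)<.06)
    Q=P[wr];print('ring',wr.sum(),Q.mean(0).round(4),Q.min(0).round(3),Q.max(0).round(3))
    ys,xs=np.nonzero(wr);print('   px',xs.min(),xs.max(),ys.min(),ys.max())
E
```

```text
== side
table z 0.001625525669703476 0.0016415214108697904
lum seed 95.33333333333333 [97 98 91]
base 1938 0.015153862200496304 ((853.658447265625, -229.54237365722656), (138.5994110107422, 150.8416748046875), 74.21992492675781) [[762.0, -276.0], [907.0, -317.0], [945.0, -183.0], [800.0, -142.0]]
blue hist [123.  162.5 170.  172.  174. ]
 plane 531 595 c [ 0.739  -0.1979  0.3508] n [-0.483  0.122  0.867] elev tilt 29.914455643835733 az 165.81210802405005
   rect [67.7 48. ] centre [ 0.739  -0.1968  0.3507]
    axis [0.278 0.96  0.02 ] az 73.8 el 1.1
    axis [ 0.83  -0.251  0.498] az -16.8 el 29.9
 plane 36 64 c [ 0.7379 -0.2006  0.3533] n [-0.488  0.114  0.865] elev tilt 30.075927523261907 az 166.88723743320702
   rect [61.6 39.7] centre [ 0.7372 -0.2004  0.3529]
    axis [0.358 0.93  0.08 ] az 68.9 el 4.6
    axis [ 0.796 -0.349  0.495] az -23.7 el 29.7
ring 79 [ 0.6782 -0.1819  0.3122] [ 0.67  -0.198  0.303] [ 0.691 -0.164  0.318]
   px 346 354 153 166
== top
table z -0.00030800531836916445 0.0025075984803179904
lum seed 87.33333333333333 [92 90 80]
base 428 0.01392808321036676 ((866.2557373046875, -179.48728942871094), (40.16728591918945, 150.59938049316406), 74.95208740234375) [[788.0, -179.0], [934.0, -218.0], [944.0, -180.0], [799.0, -141.0]]
blue hist [118. 173. 176. 179. 183.]
 plane 381 564 c [ 0.7409 -0.194   0.3491] n [-0.49   0.141  0.86 ] elev tilt 30.63199591691375 az 163.94761078706694
   rect [48.5 69.2] centre [ 0.7397 -0.1937  0.3484]
    axis [ 0.83  -0.227  0.509] az -15.3 el 30.6
    axis [ 0.267  0.964 -0.006] az 74.5 el -0.3
 plane 107 183 c [ 0.7357 -0.1911  0.3491] n [-0.493  0.133  0.86 ] elev tilt 30.694786110377404 az 164.9201258613232
   rect [45.8 68.6] centre [ 0.739  -0.1945  0.3515]
    axis [ 0.834 -0.208  0.51 ] az -14.0 el 30.7
    axis [ 0.247  0.969 -0.008] az 75.7 el -0.5
ring 86 [ 0.6801 -0.1736  0.309 ] [ 0.67  -0.196  0.295] [ 0.696 -0.155  0.317]
   px 284 300 116 125
```

```bash
cat >> h.py <<'E'
DC=np.array([0.5662,0.282]);DY=np.radians(4.8)
DX=np.array([np.cos(DY),np.sin(DY),0]);DYv=np.array([-np.sin(DY),np.cos(DY),0])
def deckw(x,y,z): return np.array([DC[0],DC[1],0])+x*DX+y*DYv+np.array([0,0,z])
def coverpt(th,r,n,y): # r from hinge, n normal to underside
    return deckw(.12-r*np.cos(th)+n*np.sin(th),y,.0505+r*np.sin(th)+n*np.cos(th))
def tcp_push(th,r,y,gap=0,half=.0075):
    return coverpt(th,r,.008+gap,y)+half*DX
SY=np.radians(-15.4);FO=np.array([0.603,-0.1605,0.24])
def fax(SY=SY):
    X=np.array([np.cos(np.pi/6)*np.cos(SY),np.cos(np.pi/6)*np.sin(SY),.5]);Y=np.array([-np.sin(SY),np.cos(SY),0]);return np.c_[X,Y,np.cross(X,Y)]
def toolR(H,flip): # head axes -> tool
    y=H[:,1]*(-1 if flip else 1);z=-H[:,2];return np.c_[np.cross(y,z),y,z]
def yawR(a): return R.from_euler('z',a).as_matrix()
HC=np.array([0.465,-0.2175,0.042]);HY=np.radians(-7.6)
E
cat > ov.py <<'E'
from h import *
import sys
def draw(n,im,FO=FO,SY=SY,s=1.0):
    F=fax(SY);im=im.copy()
    def pl(P,c,closed=True): cv2.polylines(im,[np.round(proj(n,np.array(P))*16).astype(np.int32)],closed,c,1,cv2.LINE_AA,4)
    def dot(P,c):
        q=proj(n,P)[0]; cv2.circle(im,tuple(np.round(q*16).astype(int)),12,c,-1,cv2.LINE_AA,4)
    t=np.linspace(0,2*np.pi,40,False)
    C=FO+.09*F[:,0]
    pl([C+.021*(np.cos(a)*F[:,1]+np.sin(a)*F[:,2]) for a in t],(0,255,0))
    D=np.array([np.cos(SY),np.sin(SY),0]);
    b=np.array([FO[0],FO[1],0])+.26*D
    for z in(0.014,):
        pl([b+sx*.075*D+sy*.07*F[:,1]+[0,0,z] for sx,sy in((1,1),(1,-1),(-1,-1),(-1,1))],(255,0,0))
    dot(FO,(255,0,255)); pl([FO,C],(255,0,255),False)
    H=HC;Rh=yawR(HY)
    pl([H+Rh@np.array([sx*.028,sy*.016,.022]) for sx,sy in((1,1),(1,-1),(-1,-1),(-1,1))],(0,0,255)); dot(H+Rh@[.038,0,0],(0,0,255))
    pl([deckw(sx*.12,sy*.12,.05) for sx,sy in((1,1),(1,-1),(-1,-1),(-1,1))],(0,255,0))
    return im
E
python3 - <<'E'
from ov import *
for n in('side','top'):
    b=np.load(f'pics/{n}0.npz')['p'];im=draw(n,b[:,:,::-1].copy())
    x0,x1,y0,y1={'side':(165,445,60,290),'top':(95,350,70,240)}[n]
    cv2.imwrite(f'pics/ov_{n}.png',cv2.resize(im[y0:y1,x0:x1],None,fx=2.6 if n=='side' else 3.1,fy=2.6 if n=='side' else 3.1,interpolation=cv2.INTER_CUBIC))
Td=yawR(DY)
for fl in(0,1):
    q=quat(toolR(Td,fl))
    for th,g in((1.19,.05),(1.19,0),(.6,0),(0,0)):
        p=tcp_push(th,.2,-.09,g); j=ik(p,q); print('push',fl,th,p.round(3),None if j is None else np.round(j,2))
    q=quat(toolR(yawR(HY),fl)); 
    for dz in(.1,0): j=ik(HC+[0,0,dz-.019],q); print('pick',fl,None if j is None else np.round(j,2))
    F=fax();T=toolR(F,fl);p=FO-.038*F[:,0]+.019*T[:,2]
    for back in(.06,0): j=ik(p-back*F[:,0],quat(T)); print('hold',fl,p.round(3),None if j is None else np.round(j,2))
E
```

```text
push 0 1.19 [0.68  0.201 0.258] [ 0.25  0.18  1.3  -0.    1.65 -1.4 ]
push 0 1.19 [0.634 0.197 0.239] [ 0.26  0.09  1.44 -0.    1.61 -1.39]
push 0 0.6 [0.541 0.19  0.17 ] [ 0.29 -0.09  1.73 -0.    1.5  -1.36]
push 0 0 [0.501 0.186 0.058] [ 0.31 -0.1   1.92 -0.    1.32 -1.35]
pick 0 [-0.49 -0.2   1.9  -0.    1.44 -1.93]
pick 0 [-0.49 -0.11  2.   -0.    1.26 -1.93]
hold 0 [ 0.58  -0.154  0.205] [-0.32 -0.5   2.11  0.03  1.01 -1.63]
hold 0 [ 0.58  -0.154  0.205] [-0.31 -0.38  1.98  0.03  1.02 -1.62]
push 1 1.19 [0.68  0.201 0.258] [ 0.25  0.18  1.3  -0.    1.65  1.74]
push 1 1.19 [0.634 0.197 0.239] [ 0.26  0.09  1.44 -0.    1.61  1.75]
push 1 0.6 [0.541 0.19  0.17 ] [ 0.29 -0.09  1.73 -0.    1.5   1.78]
push 1 0 [0.501 0.186 0.058] [ 0.31 -0.1   1.92 -0.    1.32  1.79]
pick 1 [-0.49 -0.2   1.9  -0.    1.44  1.22]
pick 1 [-0.49 -0.11  2.   -0.    1.26  1.22]
hold 1 [ 0.58  -0.154  0.205] [-0.32 -0.5   2.11  0.03  1.01  1.51]
hold 1 [ 0.58  -0.154  0.205] [-0.31 -0.38  1.98  0.03  1.02  1.52]
```

View pics/ov_side.png

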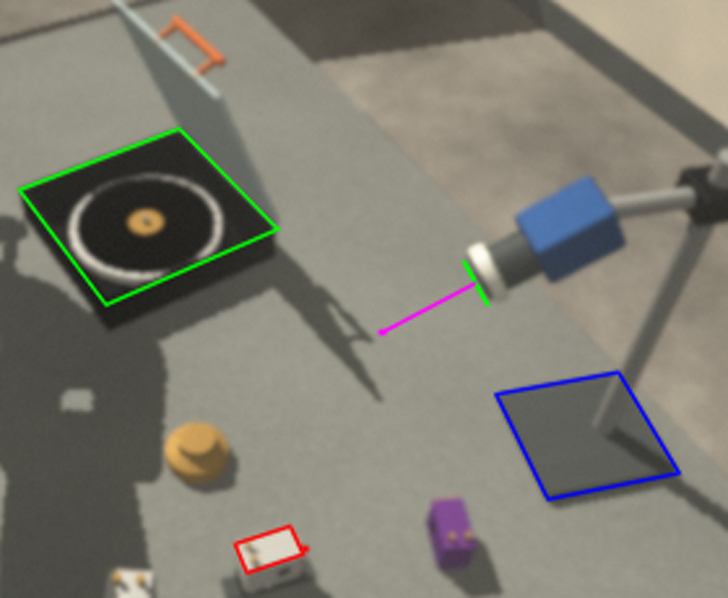

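View pics/ov_top.png

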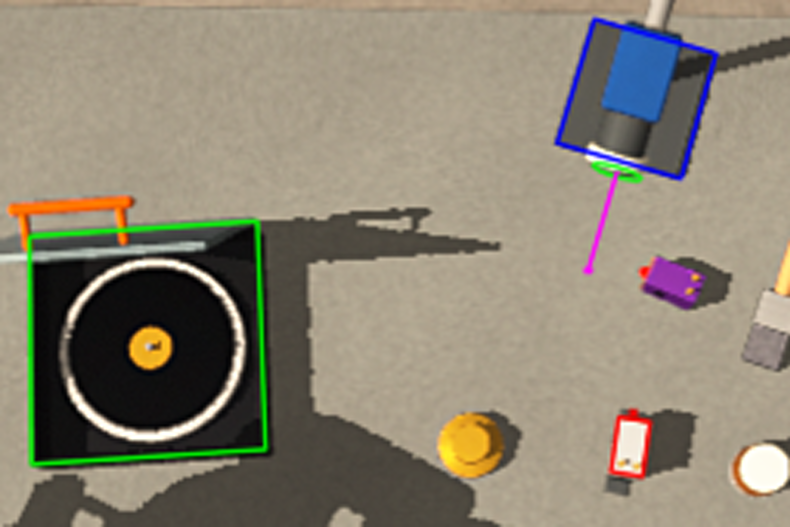

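```bash
python3 - <<'E'
from h import *
ims=[]
for n,(x0,y0) in(('side',(335,135)),('top',(270,95))):
    p=np.load(f'pics/{n}0.npz')['p'];s=13
    im=cv2.resize(p[y0:y0+45,x0:x0+30][:,:,::-1],None,fx=s,fy=s,interpolation=cv2.INTER_NEAREST).copy()
    F=fax();C=FO+.09*F[:,0]
    def px(P): return np.round(((proj(n,P)-[x0,y0]+.5)*s)).astype(np.int32)
    t=np.linspace(0,2*np.pi,40,False)
    for k,c in((0,(0,255,0)),(.01,(0,255,255))):
        cv2.polylines(im,[px(np.array([C+k*F[:,0]+.021*(np.cos(a)*F[:,1]+np.sin(a)*F[:,2]) for a in t]))],True,c,1)
    cv2.polylines(im,[px(np.array([C-.03*F[:,0],C+.05*F[:,0]]))],False,(255,0,255),1)
    ims.append(im)
cv2.imwrite('pics/z1.png',np.hstack(ims))
E
```

```text
(no output)
```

View pics/z1.png

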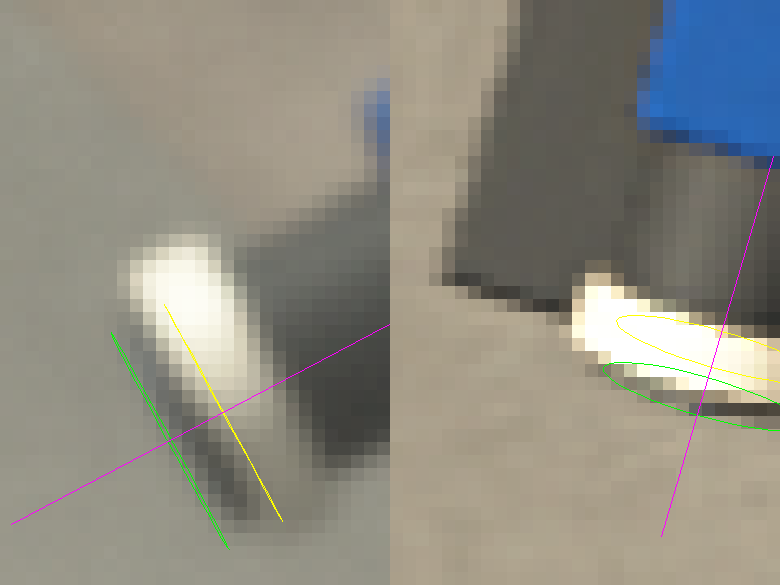

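The overlays fit: head, deck and scope line up to within 1–3 px, and all the IK targets are reachable. Next is closing the cover: shut fingers on the bare face at deck y = −90 mm, moving along an arc.

```bash
python3 - <<'E'
from h import *
q=quat(toolR(yawR(DY),0))
command_gripper(0.0,20)
o=get_obs();p=o['ee_pos'];print(o['time_s'],o['width'])
move_linear([p[0]+.05,p[1]-.05,.40],max_speed=.3)
pre=tcp_push(1.19,.2,-.09,.06)
move_pose([pre[0],pre[1],.40],q); print(get_obs()['time_s'])
move_linear(pre,max_speed=.25)
move_linear(tcp_push(1.19,.2,-.09,.012),max_speed=.12)
o=get_obs();print(o['time_s'],o['ft_force'].round(2),o['ee_pos'].round(3),pre.round(3))
save('side','s1')
E
```

```text
1.55 0.00037965773583770553
4.2333
5.4917 [-0.33 -0.77 -0.05] [0.646 0.198 0.245] [0.69  0.202 0.261]
```

View pics/s1.png

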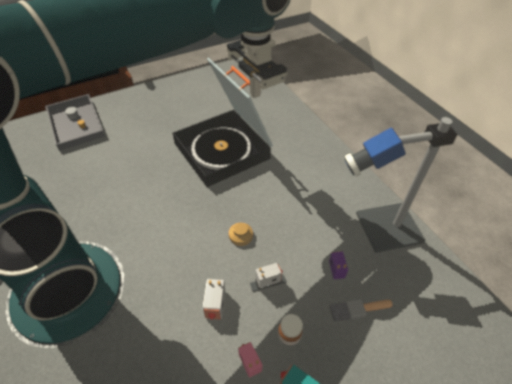

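The shut fingers are behind the cover's upper face at about (256,85), clear of the orange handle, and no contact shows in the force reading. Now the arc.

```bash
python3 - <<'E'
from h import *
for th in (1.19,1.0,.8,.6,.4,.22,.1):
    move_linear(tcp_push(th,.2,-.09),max_speed=.06)
    o=get_obs();print(th,round(o['time_s'],2),o['ft_force'].round(2),o['ee_pos'].round(4))
move_linear(tcp_push(.02,.2,-.09),max_speed=.03)
o=get_obs();print(round(o['time_s'],2),o['ft_force'].round(2),o['ee_pos'].round(4))
save('side','s2')
E
```

```text
1.19 5.89 [-1.06  0.52 -0.27] [0.6339 0.1974 0.2391]
1.0 6.67 [-0.45 -0.46  1.12] [0.5997 0.1945 0.2232]
0.8 7.49 [ 0.51 -0.03 -0.08] [0.5676 0.1918 0.1997]
0.6 8.31 [0.62 0.9  0.43] [0.5408 0.1896 0.1703]
0.4 9.12 [0.02 0.78 0.4 ] [0.5204 0.1879 0.136 ]
0.22 9.88 [0.83 0.59 0.35] [0.5081 0.1868 0.1021]
0.1 10.43 [ 0.76 -0.47  0.18] [0.5031 0.1864 0.0782]
11.11 [-0.32 -0.49 -0.68] [0.5016 0.1862 0.0625]
```

View pics/s2.png

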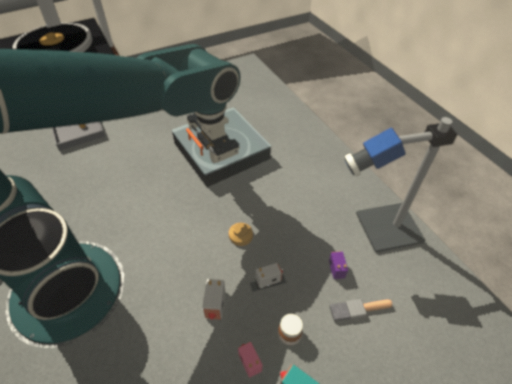

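The cover is nearly shut. Its clear panel lies over the deck around (222,145). Now I press gently in small steps until the force shows it has seated.

```bash
python3 - <<'E'
from h import *
p0=tcp_push(0,.2,-.09)
z=.0615
while z>.053:
    move_linear([p0[0],p0[1],z],max_speed=.02); o=get_obs()
    f=o['ft_force'][2]; print(round(z,4),round(o['time_s'],2),round(f,2),o['ee_pos'][2].round(4))
    if f>10: break
    z-=.001
E
```

```text
0.0615 11.41 -0.63 0.0615
0.0605 11.66 0.42 0.0605
0.0595 11.91 1.03 0.0594
0.0585 12.16 3.93 0.0587
0.0575 12.41 15.14 0.0586
```

```bash
python3 - <<'E'
from h import *
p0=tcp_push(0,.2,-.09)
move_linear([p0[0],p0[1],.20],max_speed=.15)
q=quat(toolR(yawR(HY),0))
move_pose(HC+[0,0,.14-.019],q)
command_gripper(0.07,40)
o=get_obs();print(o['time_s'],o['ft_force'].round(2),o['ee_pos'].round(3))
for n in('side','top'):
    p,d=save(n,n+'2');P=cloud(n,d).reshape(-1,3);col=p.reshape(-1,3).astype(int)
    m=(P[:,0]>0.45)&(P[:,0]<0.68)&(P[:,1]>0.17)&(P[:,1]<0.4)&(P[:,2]>.045)&(P[:,2]<.075)
    q_=P[m];A=np.c_[(q_[:,:2]-DC)@np.array([[np.cos(DY)],[np.sin(DY)]]),np.ones(len(q_))];c,_,_,_=np.linalg.lstsq(A,q_[:,2],rcond=None)
    print(n,m.sum(),'slope',c, np.median(q_[:,2]), np.std(q_[:,2]))
a=np.load('pics/side2.npz')['p'];b=np.load('pics/top2.npz')['p']
cv2.imwrite('pics/c5.png',np.hstack([cv2.resize(a[90:300,160:360],(390,410)),cv2.resize(b[120:270,90:340],(400,410))])[:,:,::-1])
E
```

```text
16.2083 [ 0.4  -0.16  0.89] [ 0.465 -0.218  0.163]
side 0 slope [0. 0.] nan nan
top 4903 slope [0.00176489 0.05831228] 0.05830117840104787 0.0023842187484881634
  return _methods._mean(a, axis=axis, dtype=dtype,
  ret = ret.dtype.type(ret / rcount)
  ret = _var(a, axis=axis, dtype=dtype, out=out, ddof=ddof,
  arrmean = um.true_divide(arrmean, div, out=arrmean,
  ret = ret.dtype.type(ret / rcount)
```

View pics/c5.png

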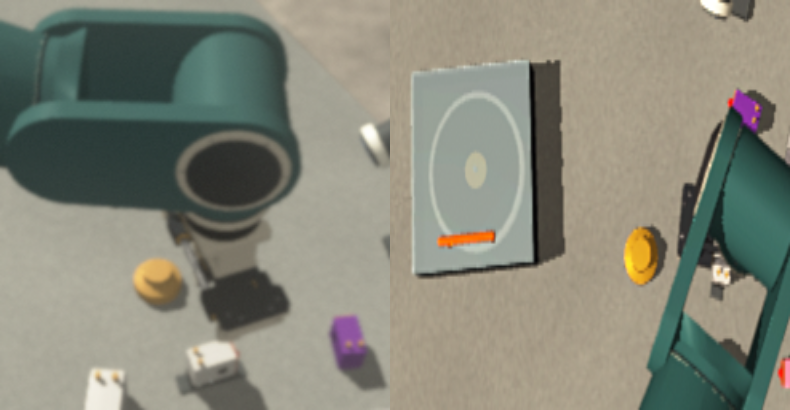

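The cover is shut: the top-view depth is flat, with slope 0.002 and height 58 mm. The head is still on its rest, below the open fingers. Now I go down, grip it and lift.

```bash
python3 - <<'E'
from h import *
move_linear(HC+[0,0,-.019],max_speed=.1)
o=get_obs();print(o['time_s'],o['ft_force'].round(2),o['ee_pos'].round(4))
command_gripper(0.0,40)
o=get_obs();print(o['time_s'],'width',o['width'],o['ft_force'].round(2),o['wrist_torque'].round(3))
move_linear(HC+[0,0,.10-.019],max_speed=.1)
o=get_obs();print(o['time_s'],'width',o['width'],o['ft_force'].round(2),o['wrist_torque'].round(3))
# standoff hold pose: 60 mm back along axis
F=fax();T=toolR(F,0);p=FO-.038*F[:,0]+.019*T[:,2]
move_pose(p-.05*F[:,0],quat(T))
o=get_obs();print(o['time_s'],'width',o['width'],o['ft_force'].round(2),o['wrist_torque'].round(3))
save('side','s3');save('top','t3')
a=np.load('pics/s3.npz')['p'];b=np.load('pics/t3.npz')['p']
cv2.imwrite('pics/c6.png',np.hstack([cv2.resize(a[100:260,250:410],(395,395)),cv2.resize(b[90:250,240:400],(395,395))])[:,:,::-1])
E
```

```text
17.8583 [-0.07  0.74 -0.36] [ 0.4653 -0.2177  0.0236]
18.55 width 0.031718737933280915 [-0.13 -1.09  0.63] [-0.08  -0.04  -0.008]
19.7 width 0.03188952270702488 [-0.84 -0.71 -2.67] [ 0.006 -0.079  0.036]
20.2333 width 0.03169982293685335 [ 0.48 -0.57 -3.33] [0.142 0.445 0.023]
```

View pics/c6.png

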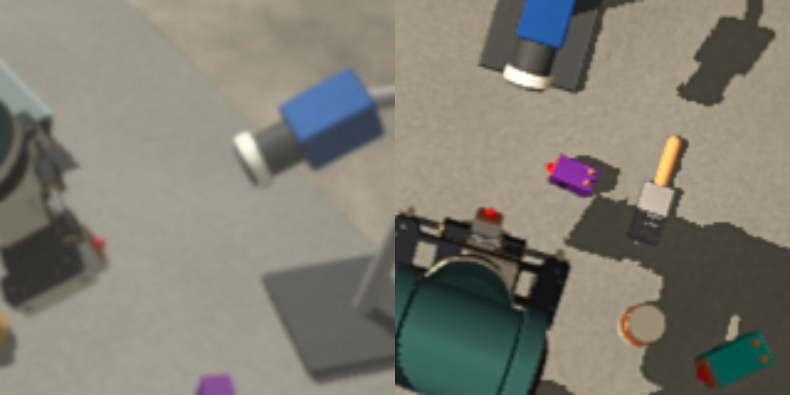

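The head is held, with finger opening 31.7 mm. The red stylus shows at about side (289,199) and top (278,176), roughly 50 mm short of focus. Next I compare the tip and lens overlays so the camera bias cancels out.

```bash
cat > zz.py <<'E'
from h import *
def zoom(out,fs,ft,o,boxes,s=9,FO=FO,SY=SY):
    Rm=R.from_quat(np.roll(o['ee_rot'],-1)).as_matrix()
    H=np.c_[np.cross(Rm[:,1],-Rm[:,2]),Rm[:,1],-Rm[:,2]]
    hc=o['ee_pos']-.019*Rm[:,2]
    ims=[]
    for n,f in(('side',fs),('top',ft)):
        x0,y0,w,h=boxes[n];p=np.load(f'pics/{f}.npz')['p']
        im=cv2.resize(p[y0:y0+h,x0:x0+w][:,:,::-1],None,fx=s,fy=s,interpolation=cv2.INTER_NEAREST).copy()
        px=lambda P: np.round(((proj(n,np.array(P))-[x0,y0]+.5)*s)).astype(np.int32)
        F=fax(SY);C=FO+.09*F[:,0];t=np.linspace(0,2*np.pi,40,False)
        cv2.polylines(im,[px([C+.021*(np.cos(a)*F[:,1]+np.sin(a)*F[:,2]) for a in t])],True,(0,255,0),1)
        cv2.polylines(im,[px([FO,C])],False,(255,0,255),1)
        fr=[hc+H@np.array([.028,sy*.016,sz*.022]) for sy,sz in((1,1),(1,-1),(-1,-1),(-1,1))]
        cv2.polylines(im,[px(fr)],True,(255,255,0),1)
        cv2.polylines(im,[px([hc+H@np.array([.028,0,0]),hc+H@np.array([.038,0,0])])],False,(255,255,0),1)
        ims.append(im)
    cv2.imwrite(f'pics/{out}.png',np.hstack(ims))
    return hc+H@np.array([.038,0,0]),H
E
python3 - <<'E'
from zz import *
o=get_obs()
tip,H=zoom('z2','s3','t3',o,dict(side=(275,140,42,64),top=(255,160,42,64)))
F=fax();print(tip.round(4),(FO-.05*F[:,0]).round(4),(F.T@H).round(3))
for n,f in(('side','s3'),('top','t3')):
    p=np.load(f'pics/{f}.npz')['p'].astype(int);m=(p[...,0]>120)&(p[...,1]<0.5*p[...,0])&(p[...,2]<.5*p[...,0])
    x,y=proj(n,tip)[0];vv,uu=np.nonzero(m);k=np.hypot(uu-x,vv-y)<12
    print(n,'pred tip',x.round(1),y.round(1),'red',list(zip(uu[k].tolist(),vv[k].tolist())))
E
```

```text
[ 0.5611 -0.1495  0.214 ] [ 0.5613 -0.149   0.215 ] [[ 1.    -0.     0.003]
 [ 0.     1.     0.   ]
 [-0.003 -0.     1.   ]]
side pred tip 292.3 197.9 red [(288, 197), (289, 197), (290, 197), (288, 198), (289, 198), (290, 198), (289, 199), (290, 199)]
top pred tip 279.5 173.5 red [(276, 175), (277, 175), (278, 175), (279, 175), (276, 176), (277, 176), (278, 176), (279, 176), (280, 176), (277, 177), (278, 177), (279, 177)]
```

View pics/z2.png

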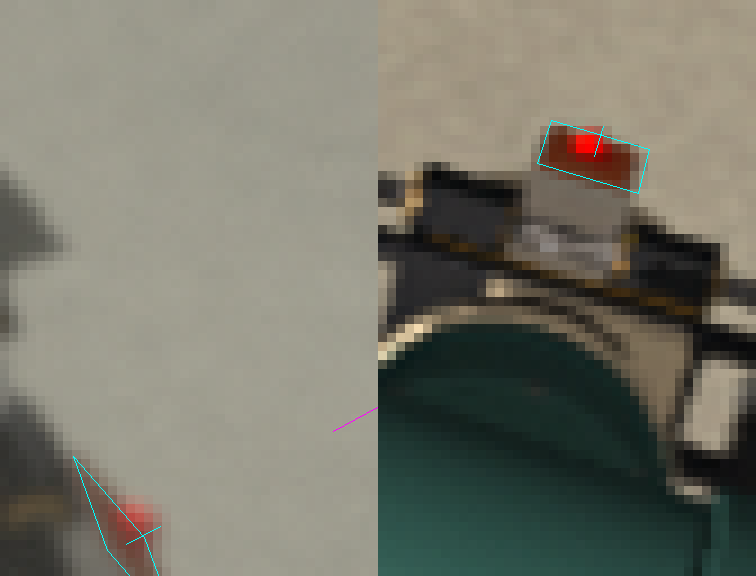

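```bash
python3 - <<'E'
from h import *
s=9;ims=[]
for (SYd,fo) in((-15.4,(0.602,-0.1595,.24)),(-16.3,(.6035,-.1555,.24))):
    n='top';x0,y0,w,h=272,68,44,62
    SYr=np.radians(SYd);FO=np.array(fo);F=fax(SYr)
    p=np.load(f'pics/{n}0.npz')['p']
    im=cv2.resize(p[y0:y0+h,x0:x0+w][:,:,::-1],None,fx=s,fy=s,interpolation=cv2.INTER_NEAREST).copy()
    px=lambda P: np.round(((proj(n,np.array(P))-[x0,y0]+.5)*s)).astype(np.int32)
    t=np.linspace(0,2*np.pi,60,False);C=FO+.09*F[:,0]
    for k,r in((0,.021),(.04,.021)):
        cv2.polylines(im,[px([C+k*F[:,0]+r*(np.cos(a)*F[:,1]+np.sin(a)*F[:,2]) for a in t])],True,(0,255,0),1)
    cv2.polylines(im,[px([FO,C+.15*F[:,0]])],False,(255,0,255),1)
    D=np.array([np.cos(SYr),np.sin(SYr),0]);b=np.array([FO[0],FO[1],0.012])+.26*D
    cv2.polylines(im,[px([b+sx*.075*D+sy*.07*F[:,1] for sx,sy in((1,1),(1,-1),(-1,-1),(-1,1))])],True,(0,0,255),1)
    cv2.polylines(im,[px([FO+(.177+sx*.034)*F[:,0]+sy*.024*F[:,1]+.0245*F[:,2] for sx,sy in((1,1),(1,-1),(-1,-1),(-1,1))])],True,(0,255,255),1)
    ims.append(im)
cv2.imwrite('pics/z3.png',np.hstack(ims))
E
```

```text
(no output)
```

View pics/z3.png

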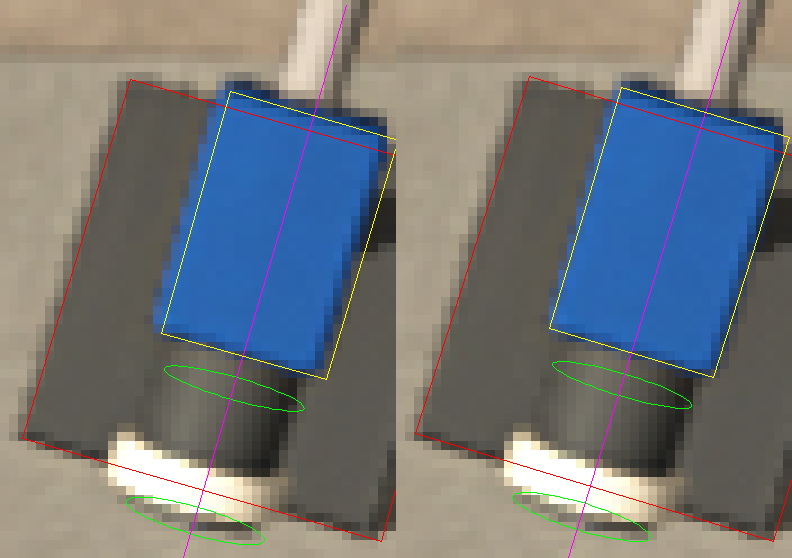

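```bash
sed -i 's/FO=np.array(\[0.603,-0.1605,0.24\])/FO=np.array([0.602,-0.1595,0.24])/' h.py
python3 - <<'E'
from zz import *
F=fax();T=toolR(F,0);p=FO-.038*F[:,0]+.019*T[:,2]
move_linear(p,quat(T),max_speed=.06)
o=get_obs();print(o['time_s'],'width',o['width'],o['ft_force'].round(2))
save('side','s4');save('top','t4')
tip,H=zoom('z4','s4','t4',o,dict(side=(300,145,58,60),top=(260,105,42,60)),s=8)
print(tip.round(4),FO,(F.T@H).round(4).tolist())
E
```

```text
21.3 width 0.03158311602958847 [-0.58 -0.5  -2.67]
[ 0.6018 -0.1594  0.2397] [ 0.602  -0.1595  0.24  ] [[1.0, -0.0, 0.0003], [0.0, 1.0, -0.0001], [-0.0003, 0.0001, 1.0]]
```

View pics/z4.png

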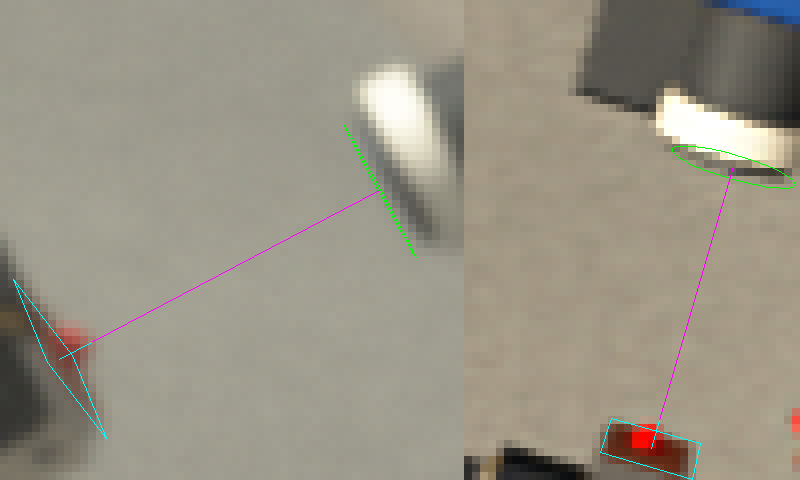

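View pics/s4.png

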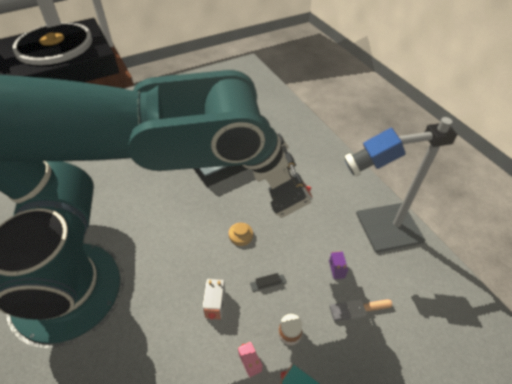

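Compared with the tip, the lens sits about 1 px further along the axis and about 0.5 px to the left in both views, which is 2–2.5 mm and 1 mm. I apply that small correction and check again.

```bash
python3 - <<'E'
from zz import *
D=np.array([np.cos(SY),np.sin(SY),0]);F=fax();FO2=FO+.0022*D+.001*F[:,1]
T=toolR(F,0);p=FO2-.037*F[:,0]+.019*T[:,2]
move_linear(p,quat(T),max_speed=.02); sleep(.6)
o=get_obs();print(o['time_s'],'width',o['width'],o['ft_force'].round(2),np.abs(o['dq']).max())
save('side','s5');save('top','t5')
tip,H=zoom('z5','s5','t5',o,dict(side=(300,145,58,60),top=(262,105,42,60)),s=8,FO=FO2)
print(tip.round(4),FO2.round(4),(F.T@H).round(4).tolist())
# scene check vs start
P=cloud('top',np.load('pics/t5.npz')['d']).reshape(-1,3)
m=(P[:,0]>0.45)&(P[:,0]<0.68)&(P[:,1]>0.17)&(P[:,1]<0.4)&(P[:,2]>.045)&(P[:,2]<.075);print('cover z',m.sum(),np.median(P[m][:,2]))
E
```

```text
22.3167 width 0.03190479706643156 [ 0.14  0.33 -2.47] 0.0018311068834797623
[ 0.6052 -0.1594  0.2405] [ 0.6044 -0.1591  0.24  ] [[1.0, 0.0001, 0.0], [-0.0001, 1.0, 0.0], [-0.0, -0.0, 1.0]]
cover z 4915 0.05837300012670954
```

View pics/z5.png

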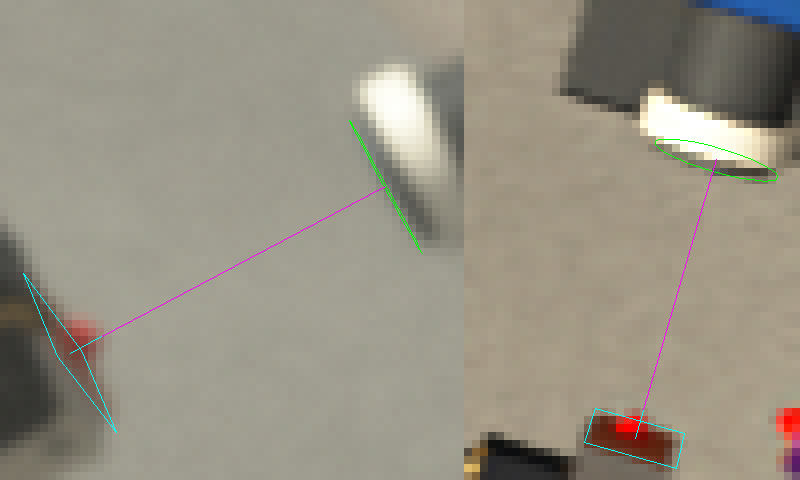

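View pics/t5.png

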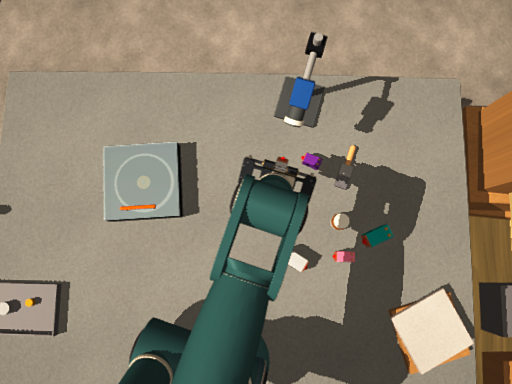

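The overlays of tip, axis and lens front now agree within about 1 px in both views. The cover is still flat, and the jar (341,220) and brush (347,165) haven't moved. The weight is hidden in this view, but it was at (240,233) in the previous side picture, where it started. I'm handing in.

```bash
python3 - <<'E'
from h import *
p,d=save('side','s6');a=np.load('pics/side0.npz')['p']
def c(p):
    p=p.astype(int);m=(p[...,0]>150)&(p[...,0]-p[...,2]>70);m[:210]=0;m[260:]=0;m[:,:220]=0;m[:,260:]=0
    v,u=np.nonzero(m);return u.mean().round(1),v.mean().round(1)
print('weight px before/after',c(a),c(p))
o=get_obs();print(o['time_s'],o['width'],o['ft_force'].round(2))
print(hand_in())
E
```

```text
weight px before/after (np.float64(238.1), np.float64(230.5)) (np.float64(238.2), np.float64(230.7))
22.4667 0.03203539286458862 [ 0.43 -0.52 -2.58]
the job is handed in; nothing more can be done
None
```

The cover is shut, and I handed the job in at 22.5 s with the cutter head held still at the focal point. No verdict came back, so the rest relies on my own checks.

- **Cover:** I closed it first, slowly, with shut fingers on the bare part of its face. It seated at about 15 N, and the last top-view depth reading showed it flat at 58 mm.
- **Head:** I took the smaller silver head off its rest. The finger opening stayed at about 32 mm, matching the head's width.
- **Aim:** By the robot's own readings the head's axes match the line of sight I estimated to within 0.1°. The measurements behind that line's heading (−15.4°) spread by about 1°.
- **Tip position:** Robot readings put the tip within about 1 mm of my estimated focal point.
    - **Disagreement:** The first estimate, taken from the camera's base, disagreed with the picture of the lens by 2–3 mm. I corrected for that, and both views then agreed to about 1 px.
    - **Remaining error:** About 2–3 mm is possible, since the side camera also read the table about 1.6 mm high.
- **Other things:** The weight, jar and brush showed no movement in the pictures, and the gripper and head did not touch the inspection camera.

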